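# Torque-check the clamp screw of a specimen holder and lock it

## Task

Check that the clamp screw of the specimen clamp holds: push the red knob of its lever sideways, clockwise seen from above, until 0.6 N m acts on the screw (8.6 N at the knob), hold that for a good second without letting the screw turn, and let the lever spring back. Then take the blue-headed lock pin from its rest and put it fully home in the hole of the brass boss on the clamp, so that the lever cannot work loose. Leave everything else where it is.

Things in the scene. Friction and masses are not known exactly. Their poses are not given: they have to be found in the camera images.
- specimen_clamp: grey bench clamp, fixed to the bench; base plate 170 x 100 x 14 mm, origin at the centre of its underside, x along its length away from the lever knob, z up. At its +x end two metal jaws (tops 42 mm high) hold a paraffin block (13 mm thick, top 41 mm high); the vertical clamp screw stands at x = +5 mm, y = 0; an aluminium carrier block under it (x -12 to 30, y -26 to 46 mm) is 40 mm high.
- clamp_screw: dark steel clamp screw with a vertical axis, already tight; its origin is on the axis, 40.5 mm above the bench, its x axis points away from the lever, z up. It stands still by dry friction and slips round (which must not happen) at about 0.95 N m in either direction. Its top is 61.5 mm above the bench.
- lever_knob (a point): point on the axis of the red knob, 70.5 mm above the bench and 70 mm from the screw axis. The knob is an upright round handle, diameter 16 mm, from 55 to 86 mm above the bench, on the end of the lever (round end of diameter 17 mm below it). Below and beside it is only the base plate, 14 mm high. Clockwise seen from above it moves towards +y of clamp_screw.
- clamp_lever: flat steel lever, 11 mm wide, 46 to 56 mm above the bench, from the screw axis (its origin, 40.5 mm high) along -x to the red knob. It is sprung on the screw, about 25 N m per rad: the knob gives 0.2 mm per N (1.7 mm at 8.6 N) and returns by itself.
- screw_mark (a point): red witness mark on the rim of the screw's collar, 17 mm from the screw axis on the side away from the lever; shows whether the screw has turned.
- lock_hole (a point): centre of the mouth of the round hole (diameter 13 mm, 28 mm deep, upright) in the brass boss (30 x 30 mm, top 42 mm above the bench) on the clamp, beside the lever on its anticlockwise side, at x = -30, y = -34 mm of specimen_clamp.
- lock_pin: loose lock pin, 45 g, upright: steel shank of diameter 10 mm, 26 mm long with a tapered foot (6 mm at the tip), then a blue round head of diameter 20 mm, from 26 to 57 mm above the tip. Origin at the centre of the tip, z up along the pin. Pushed home the head's shoulder sits on the boss.
- pin_rest: grey plastic rest, 46 x 46 x 32 mm, fixed, with an upright through hole of diameter 13.5 mm in which the lock pin stands at first (its head 32 to 63 mm above the bench). Origin at the centre of its underside.
- petri_dish: shallow closed dish, 46 mm across, 14 mm high, lying on the bench; a bystander. Origin under its centre.
- small_beaker: clear small beaker, 54 mm across, 70 mm high, upright; a bystander. Origin under its centre.
- blue_marker: white marker pen with blue cap, 135 mm long, 17 mm thick, lying on the bench; a bystander.
- orange_cassette: orange slotted cassette, 28 x 40 x 6 mm, lying on the bench; a bystander.
Mind the look-alikes: they are no part of the job. What is shaped like the lock_pin but green is not meant.

How it is judged:
On the way, in this order (a step that is already met when the one before it is completed fails the run):
1. clockwise torque between 0.45 and 0.9 N m held on the screw (knob sprung 1.26 to 2.52 mm) for 0.9 s, with the lock pin not yet in the hole (y of lever_knob in the frame of clamp_screw between 0.00126 and 0.00252 m and horizontal distance between lock_pin and lock_hole above 0.02 m), for 0.9 s.
2. the lever let go and sprung back (y of lever_knob in the frame of clamp_screw between -0.0004 and 0.0004 m and contact force between anything else and clamp_lever below 0.3 N), for 0.2 s.
At the end, for the whole second after the job is handed in: the lock pin stands upright (within 0.12 rad) and at rest in the lock hole, within 3 mm of its centre and its tip at least 23.5 mm below the mouth, released; the lever is unloaded (knob within 0.4 mm of rest) and the screw's mark is within 1.5 mm of where it was (horizontal distance between lock_pin and lock_hole below 0.003 m and z of lock_pin in the frame of lock_hole below -0.0235 m and angle between lock_pin's own z axis and vertical below 0.12 rad and linear speed of lock_pin below 0.02 m/s and contact force between the fingers and lock_pin below 0.1 N and y of lever_knob in the frame of clamp_screw between -0.0004 and 0.0004 m and distance of screw_mark from where it was at the start of the episode below 0.0015 m); the robot touches nothing.
It fails at once if the clamp screw turned (mark moved more than 1.5 mm, about 5 degrees) (distance of screw_mark from where it was at the start of the episode above 0.0015 m).
It fails at once if a bystander (petri dish, small beaker, marker or orange cassette) pushed more than 20 mm away, or the beaker tipped (distance of any of petri_dish, small_beaker, blue_marker, orange_cassette from where it was at the start of the episode above 0.02 m or angle between small_beaker's own z axis and vertical above 0.4 rad).
It also fails if it takes over 67 s, if anything falls off the work surface, if the arm or the gripper's body presses on something with over 40 N, if the wrist force passes 120 N, or if a joint passes its speed limit or range.

## Robot

A 6-joint arm with a two-finger parallel gripper is mounted at the origin on a cart in front of the work surface, level with it; the furniture and walls round the work are solid. World frame = base frame: x ahead of the robot, y to its left, z up, the work surface at z = 0. Lengths are in m, angles in rad, forces in N, time in s.
With the tool pointing down it reaches from about 0.3 to 0.775 m from the base axis. Payload 14.6 kg.
Tool frame: the origin (TCP) lies where the fingers leave the gripper's body, on its centre line; the fingertips stand 73 mm ahead of it and the grasp point (between the pads) lies 54 mm ahead of it; z points along the fingers, y is the line along which they close (so a half turn about z gives the same grasp; the last joint's range is limited). The gripper opens to 85 mm and grips with 20 to 120 N. Pads are 22 mm wide; open, the fingers measure 114 mm over their backs; the gripper's body (76 mm by 85 mm) begins 54 mm behind the grasp point. The pads swing forward as they close: fully open they stand 13 mm farther back than shut.
Start: joints at [1.148, 0.3, 1.521, -0, 1.321, -0.067], TCP at [0.192, 0.516, 0.304] pointing down, gripper open.
Joint ranges: [-3.03, 3.03], [-0.79, 2.21], [0.23, 2.52], [-1.04, 4.18], [0, 3.07], [-2.55, 2.55]. Speed limits (rad/s): [2.22, 2.22, 2.57, 3.14, 3.14, 3.14].

## Interface

Orientations are given as a rotation vector (axis times angle).
In Python, from rig import robot gives the robot as it stands.
- The arm moves only by the shell command python3 -m jog 'ROWS' [OPENING] [FORCE]. ROWS is JSON, a list of rows, each a list of 2 entries, a list of its own where there are three numbers: the shift along the tool's x, y, z in mm, then the turn about the tool's z in degrees. A call has 1 to 20 rows; each row is the pose to reach, as a shift and turn from the pose commanded when the call began, along the tool's axes at that moment; what a row does not reach only later rows make up. A row lasts 1/8 s, in which the tool goes at most 62.5 mm and 10.7 degrees, less where a joint would pass 70% of its speed; a pose out of reach is approached as far as the arm can. A call with a gripper value outside its range is refused whole. OPENING is the gripper command: -1 is shut, 1 is fully open, values between are in proportion, set as the call begins (- or left out, the last holds). The fingers move at their own pace and stop on an object; FORCE is the grip in N (left out, the last holds). Time passes only in rows, so rows that repeat a pose let the fingers close. It gives the time, the measured TCP pose, the force, the opening and the grip force at its end, in the units of the state.
- robot.get_state(): the state, without advancing time (a new reading comes with each control period).
- robot.read_camera(name): name is "scene" or "side" or "wrist"; returns a dict with "img" (480x640x3 uint8, red, green, blue), "mtx" (3x3 intrinsics, pixels), "view" (4x4, takes a point from world to camera coordinates). Camera axes: x right, y down, z forward; pixel columns grow to the right and rows downward; lengths in m; the calibration is good to about 2 mm. A picture is of the moment at which its call begins. There is no depth.
- robot.close_job(): hands the job in; it is judged then, once.
Trained networks look in a picture, given as the dict that the camera call returned (one of the last four; its "shot" number tells which), for a name from the list of things; names that differ only in an ending like _2 or _b are one class to them, and where a whole thing is asked for, a point or a joint stands for the part that bears it (a point fixed in the world has none). Each returns a list of dicts, best first, with "confidence" (0 to 1); they miss things now and then, are a little off and sometimes report something else, mostly with a low value. They report only what shows in the picture. A call takes as long as a camera call. They do not tell look-alikes from the thing itself.
- robot.search_frame(name, picture): "at" ([x, y, z] in m, in world coordinates, good to about 4 mm: the middle of the surface that is visible of it).
- robot.cut_out(name, picture): "pixels" (480x640 bool, what is visible of it).
- robot.landmark_of(name, picture): "at" ([x, y, z] in m, in world coordinates, good to about 4 mm: a listed point, or the origin of a listed thing).
The state is a dict: "time_s": time; "q": joint angles; "joint_velocities": joint speeds; "joint_torque": joint torques, N m; "position": TCP position; "tcp_rot": TCP orientation; "force": force on the tool from outside, world axes, zero at the start; "torque": the same for the moment, N m; "width": opening from 0.0 (shut) to 1.0 (fully open); "finger_force": force on a finger pad.
Only numpy, scipy, OpenCV 4.12 (cv2) and the standard library are available. Lean on these libraries where they do the work, as an engineer would, in place of code of your own. Each camera call takes 0.05 s, during which the arm holds its last target. There are 200 camera calls.

## Working session

There is one attempt and no reset: what is moved stays moved. The work goes in short steps, Python scripts to look and compute and a shell command to move; the robot and the scene stay as the last step left them, time stands still between calls to the robot, and variables do not carry over. Pictures are saved under pics/ and viewed, at most 10 in all, crops included, and the job is handed in when it is done.

```bash
mkdir -p pics; ls; cat > h.py <<'E'
from rig import robot
import numpy as np, cv2
from scipy.spatial.transform import Rotation as R
def save(p,n): cv2.imwrite(f'pics/{n}.png',p['img'][:,:,::-1])
def pix(p,X):
    c=p['view']@np.append(X,1); u=p['mtx']@c[:3]; return u[:2]/u[2]
def onz(p,uv,z):
    V=p['view']; Rm=V[:3,:3]; o=-Rm.T@V[:3,3]; d=Rm.T@np.linalg.solve(p['mtx'],[uv[0],uv[1],1]); return o+d*(z-o[2])/d[2]
def tool(delta):
    s=robot.get_state(); return R.from_rotvec(s['tcp_rot']).inv().apply(delta)*1000
E
python3 - <<'E'
from h import *
np.set_printoptions(precision=4,suppress=True)
s=robot.get_state(); print({k:s[k] for k in('time_s','position','tcp_rot','force','width')})
for c in('scene','side'):
    p=robot.read_camera(c); save(p,c+'0'); print(c)
    for n in('lever_knob','clamp_screw','screw_mark','lock_hole','specimen_clamp','lock_pin','pin_rest','small_beaker','petri_dish'):
        for r in robot.landmark_of(n,p)[:3]: print(n,np.array(r['at']),round(r['confidence'],2),pix(p,r['at']).round())
E
```

```text
pics
{'time_s': 0.0, 'position': array([0.1915, 0.5154, 0.3033]), 'tcp_rot': array([-0.5559, -3.0917,  0.0018]), 'force': array([ 0.0446,  0.7805, -0.587 ]), 'width': 0.9991764795998861}
scene
lever_knob [ 0.4785 -0.0642  0.0707] 0.84 [326. 261.]
lever_knob [ 0.5444 -0.0863  0.0414] 0.25 [313. 258.]
clamp_screw [ 0.5437 -0.0864  0.0368] 0.89 [313. 261.]
clamp_screw [ 0.4764 -0.0578  0.0702] 0.73 [324. 263.]
screw_mark [ 0.558  -0.0936  0.0472] 0.75 [312. 252.]
lock_hole [ 0.4997 -0.114   0.0377] 0.96 [340. 266.]
lock_hole [ 0.5402 -0.0894  0.0015] 0.44 [315. 278.]
specimen_clamp [ 0.5406 -0.0885  0.003 ] 0.65 [315. 277.]
specimen_clamp [ 0.5576 -0.0958  0.0456] 0.41 [313. 252.]
lock_pin [0.4577 0.1707 0.0009] 0.9 [202. 354.]
lock_pin [0.5131 0.0872 0.0062] 0.71 [236. 314.]
lock_pin [ 0.4028 -0.2488  0.0024] 0.35 [431. 284.]
pin_rest [ 0.515   0.0895 -0.0017] 0.9 [235. 318.]
pin_rest [ 0.3817 -0.0509  0.0018] 0.74 [356. 327.]
small_beaker [0.678  0.0821 0.0017] 0.79 [196. 274.]
petri_dish [ 0.499  -0.1069  0.0372] 0.54 [337. 267.]
petri_dish [ 0.4038 -0.2495 -0.0004] 0.53 [430. 285.]
side
lever_knob [ 0.4795 -0.0666  0.0714] 0.93 [299. 245.]
clamp_screw [ 0.5441 -0.0863  0.0425] 0.59 [334. 252.]
screw_mark [ 0.5574 -0.093   0.0463] 0.73 [342. 250.]
screw_mark [ 0.3846 -0.0513  0.0032] 0.19 [251. 281.]
lock_hole [ 0.4994 -0.1068  0.0423] 0.97 [318. 266.]
lock_hole [ 0.4774 -0.066   0.0694] 0.15 [298. 246.]
specimen_clamp [ 0.5416 -0.0836 -0.0028] 0.91 [331. 268.]
lock_pin [0.4534 0.1707 0.0001] 0.68 [243. 208.]
lock_pin [0.5138 0.0907 0.0076] 0.54 [282. 218.]
lock_pin [0.5179 0.1679 0.0027] 0.48 [270. 200.]
pin_rest [ 0.5188  0.087  -0.0025] 0.6 [285. 222.]
small_beaker [ 0.6791  0.0811 -0.0033] 0.71 [348. 204.]
petri_dish [ 0.4048 -0.2509  0.0032] 0.93 [308. 358.]
```

View pics/scene0.png

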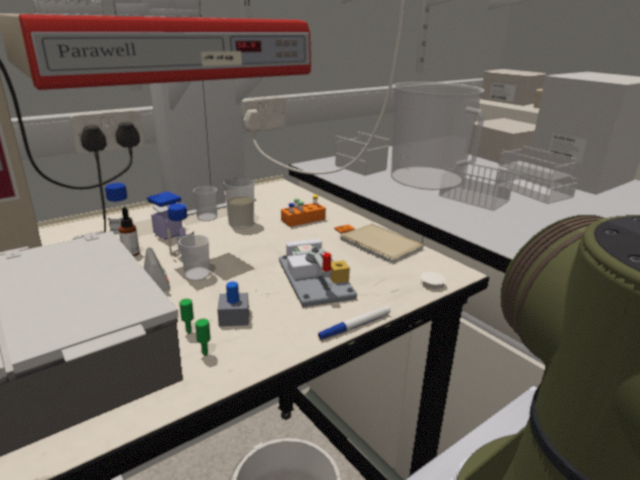

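View pics/side0.png

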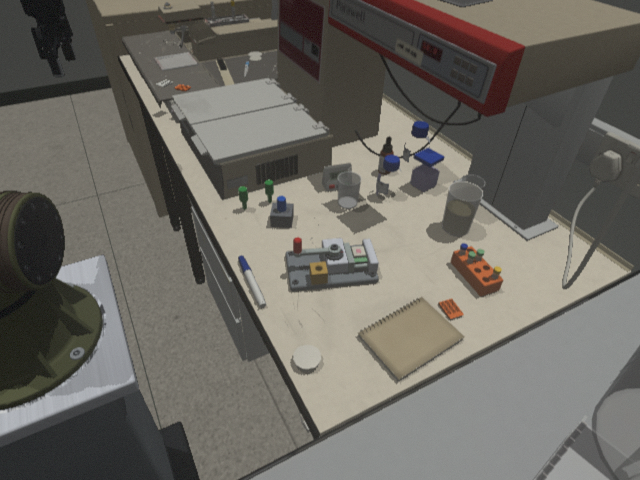

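The scene view shows the blue-headed pin in its rest at about (233,300), with two green look-alikes at (187,313) and (203,335). The red knob is at (326,262) and the brass boss at (340,272). In the side view they are at (282,212), (297,245) and (318,270), which agrees with the networks. I'll move above the clamp with the gripper shut, turned so that tool x points along clamp +y.

```bash
python3 -m jog '[[[-43,-41,0],8],[[-86,-82,0],16],[[-129,-124,0],24],[[-172,-165,0],32],[[-215,-206,0],40],[[-258,-247,0],48],[[-301,-288,0],56],[[-344,-330,0],64],[[-387,-371,0],72],[[-430,-412,0],80],[[-473,-453,0],88],[[-486,-465,10],88],[[-486,-465,20],88],[[-486,-465,20],88],[[-486,-465,20],88]]' -1 40
python3 - <<'E'
from h import *
np.set_printoptions(precision=4,suppress=True)
s=robot.get_state(); print({k:s[k] for k in('time_s','q','position','force','width')}); print(R.from_rotvec(s['tcp_rot']).as_matrix())
p=robot.read_camera('wrist'); save(p,'w1')
for n in('lever_knob','clamp_screw','screw_mark','lock_hole','specimen_clamp','lock_pin','pin_rest'):
    for r in robot.landmark_of(n,p)[:2]: print(n,np.array(r['at']),round(r['confidence'],2),pix(p,r['at']).round())
E
```

```text
time_s: 2.88
position: [0.485, -0.0885, 0.2843]
tcp_rot: [2.546, 1.84, 0.001]
force: [-0.1, 0.1, -0.1]
width: 0.002
finger_force: 0.0
{'time_s': 2.875, 'q': array([-0.2549,  0.1907,  1.7041,  0.0001,  1.2463,  0.0641]), 'position': array([ 0.485 , -0.0885,  0.2843]), 'force': array([-0.1401,  0.0985, -0.0694]), 'width': 0.002418660852482305}
[[ 0.3136  0.9496  0.0005]
 [ 0.9496 -0.3136 -0.0001]
 [ 0.0001  0.0005 -1.    ]]
lever_knob [ 0.4826 -0.0644  0.074 ] 0.88 [302. 194.]
clamp_screw [ 0.5479 -0.089   0.0408] 0.93 [390. 191.]
clamp_screw [ 0.4954 -0.1073  0.0376] 0.5 [335. 231.]
screw_mark [ 0.5579 -0.0974  0.0486] 0.69 [407. 199.]
screw_mark [ 0.6793 -0.2788  0.0009] 0.38 [560. 323.]
lock_hole [ 0.538  -0.0807 -0.0003] 0.37 [369. 179.]
specimen_clamp [ 0.5372 -0.0829 -0.0027] 0.89 [368. 181.]
pin_rest [ 0.4839 -0.0629  0.0714] 0.25 [303. 191.]
```

View pics/w1.png

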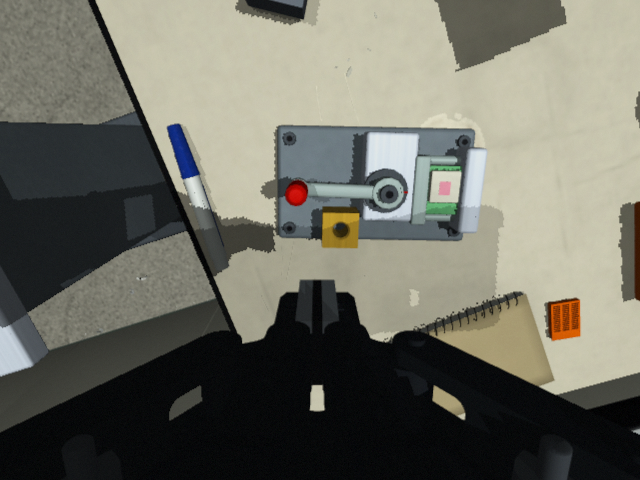

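The wrist view is squarely aligned with the clamp. The knob top is at (297,193), the screw top at (389,193) and the hole mouth at (341,230), and the fingertips are at (318,290). I'll turn these pixels into positions.

```bash
python3 - <<'E'
from h import *
np.set_printoptions(precision=4,suppress=True)
p=robot.read_camera('wrist'); im=p['img'].astype(int)
r=((im[...,0]>130)&(im[...,1]<70)&(im[...,2]<70)); r[:,:270]=0; r[:,330:]=0; r[:160]=0;r[220:]=0
ys,xs=np.nonzero(r); c,rad=cv2.minEnclosingCircle(np.c_[xs,ys].astype(np.float32)); print('knob',c,rad,xs.min(),xs.max(),ys.min(),ys.max())
k=onz(p,c,.086); k2=onz(p,(xs.mean(),ys.mean()),.08)
s=onz(p,(389,193),.0615); h=onz(p,(341,230),.042); print(k,k2,s,h,np.linalg.norm((k-s)[:2]))
xh=(s-k)[:2]; xh/=np.linalg.norm(xh); yh=np.array([-xh[1],xh[0]]); print(np.degrees(np.arctan2(xh[1],xh[0])))
o=s[:2]-.005*xh; print('hole pred',o-.03*xh-.034*yh)
t=robot.get_state(); T=R.from_rotvec(t['tcp_rot']); print('tool-frame mm knob,hole',T.inv().apply(k-t['position'])*1000,T.inv().apply(h-t['position'])*1000)
E
```

```text
knob (295.27777099609375, 193.5) 10.311612129211426 286 305 184 203
[ 0.4795 -0.0616  0.086 ] [ 0.4791 -0.0624  0.08  ] [ 0.5442 -0.0869  0.0615] [ 0.5008 -0.1081  0.042 ] 0.06946755304484185
-21.354047154903128
hole pred [ 0.4992 -0.1058]
tool-frame mm knob,hole [ 24.7909 -14.2156 197.9664] [-12.6448  20.6635 241.9708]
```

```bash
python3 -m jog '[[[-12,-14,30],0],[[-12,-14,70],0],[[-12,-14,110],0],[[-12,-14,135],0],[[-12,-14,148],0],[[-12,-14,148],0],[[-12,-14,148],0]]'
python3 - <<'E'
from h import *
np.set_printoptions(precision=4,suppress=True)
s=robot.get_state(); T=R.from_rotvec(s['tcp_rot']); print(s['time_s'],s['position'],T.inv().apply(s['force']))
p=robot.read_camera('wrist'); save(p,'w2')
E
```

```text
time_s: 4.2
position: [0.4686, -0.0967, 0.1369]
tcp_rot: [2.547, 1.837, 0.002]
force: [-0.5, -0.5, 0.4]
width: -0.001
finger_force: 0.0
4.2 [ 0.4686 -0.0967  0.1369] [-0.598  -0.3576 -0.3614]
```

View pics/w2.png

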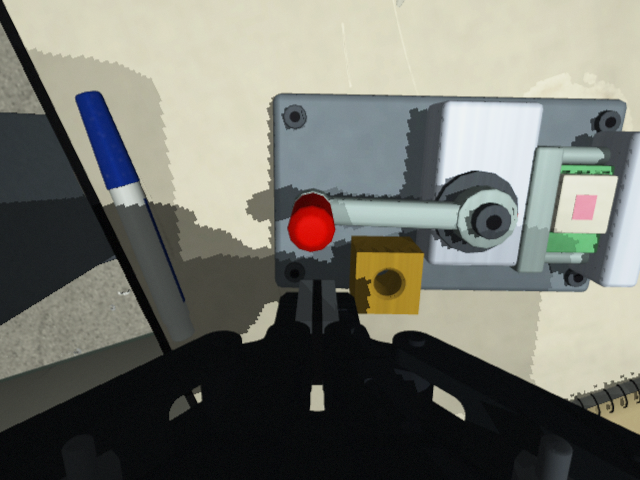

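The knob (311,227) lies straight ahead of the shut fingertips (318,282), and the tips are clear of the boss (388,283). I'll approach in small steps.

```bash
python3 -m jog '[[[4,0,0],0],[[8,0,0],0],[[10,0,0],0],[[10,0,0],0]]'
```

```text
time_s: 4.75
position: [0.4713, -0.0869, 0.1359]
tcp_rot: [2.547, 1.838, -0.0]
force: [0.5, -0.2, 0.0]
width: 0.002
finger_force: 0.0
```

```bash
python3 -m jog '[[[1.5,0,0],0],[[1.5,0,0],0]]'; python3 -m jog '[[[1.5,0,0],0],[[1.5,0,0],0]]'
```

```text
time_s: 5.0
position: [0.4717, -0.0857, 0.1359]
tcp_rot: [-2.548, -1.838, 0.0]
force: [-0.4, -0.1, -0.3]
width: -0.0
finger_force: 0.0
time_s: 5.25
position: [0.4722, -0.0842, 0.1359]
tcp_rot: [-2.548, -1.838, 0.0]
force: [-0.9, 0.6, -0.1]
width: 0.002
finger_force: 0.0
```

```bash
python3 -m jog '[[[1.2,0,0],0],[[1.2,0,0],0]]'; python3 -m jog '[[[1.2,0,0],0],[[1.2,0,0],0]]'
```

```text
time_s: 5.5
position: [0.4726, -0.0831, 0.1359]
tcp_rot: [-2.548, -1.838, -0.0]
force: [0.0, -0.3, 0.7]
width: -0.003
finger_force: 0.0
time_s: 5.75
position: [0.473, -0.0819, 0.1359]
tcp_rot: [2.548, 1.838, 0.0]
force: [-0.5, -0.3, -0.5]
width: 0.006
finger_force: 0.0
```

```bash
python3 - <<'E'
from h import *
p=robot.read_camera('wrist'); im=p['img'][160:340,230:400]; cv2.imwrite('pics/w3.png',cv2.resize(im[:,:,::-1],None,fx=3,fy=3))
E
```

```text
(no output)
```

View pics/w3.png

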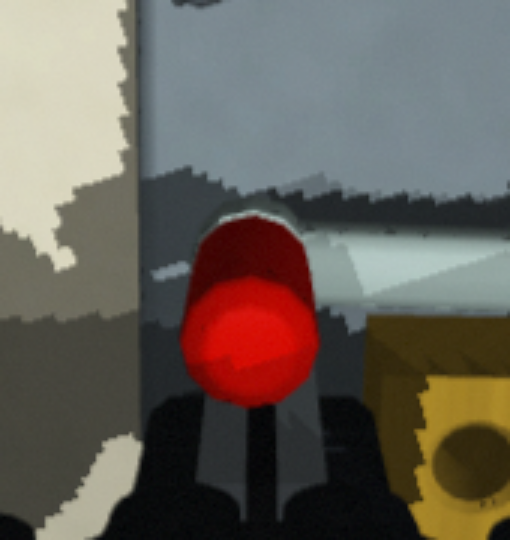

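The knob (red, crop centre (250,340)) stands directly in front of the fingers and almost touches them. I'll continue in fine steps.

```bash
python3 -m jog '[[[0.8,0,0],0],[[0.8,0,0],0]]'; python3 -m jog '[[[0.8,0,0],0],[[0.8,0,0],0]]'
```

```text
time_s: 6.05
position: [0.4732, -0.0813, 0.1359]
tcp_rot: [2.548, 1.838, -0.0]
force: [0.1, -2.3, -0.5]
width: 0.002
finger_force: 0.9
time_s: 6.3
position: [0.4734, -0.0806, 0.1358]
tcp_rot: [2.548, 1.838, -0.001]
force: [-2.8, -4.5, 1.1]
width: -0.001
finger_force: 2.3
```

```bash
python3 -m jog '[[[0.6,0,0],0],[[0.6,0,0],0]]'
```

```text
time_s: 6.55
position: [0.4735, -0.0801, 0.1358]
tcp_rot: [2.548, 1.838, -0.001]
force: [-2.5, -5.5, 1.0]
width: -0.001
finger_force: 3.3
```

```bash
python3 -m jog '[[[0.5,0,0],0],[[0.5,0,0],0]]'; python3 -m jog '[[[0,0,0],0],[[0,0,0],0]]'
```

```text
time_s: 6.8
position: [0.4736, -0.0798, 0.1359]
tcp_rot: [2.548, 1.838, -0.001]
force: [-3.3, -7.3, 0.0]
width: -0.006
finger_force: 4.1
time_s: 7.05
position: [0.4736, -0.0798, 0.1358]
tcp_rot: [2.548, 1.838, -0.001]
force: [-3.7, -7.1, 1.6]
width: 0.001
finger_force: 4.1
```

```bash
python3 -m jog '[[[0.2,0,0],0],[[0.2,0,0],0],[[0.2,0,0],0],[[0.2,0,0],0],[[0.2,0,0],0]]'; python3 -m jog '[[[0,0,0],0],[[0,0,0],0],[[0,0,0],0],[[0,0,0],0]]';python3 -m jog '[[[0,0,0],0],[[0,0,0],0],[[0,0,0],0],[[0,0,0],0]]'
```

```text
time_s: 7.68
position: [0.4737, -0.0797, 0.1358]
tcp_rot: [2.548, 1.838, -0.001]
force: [-4.1, -8.1, 1.4]
width: 0.002
finger_force: 4.4
time_s: 8.18
position: [0.4737, -0.0797, 0.1359]
tcp_rot: [2.548, 1.838, -0.001]
force: [-3.9, -7.4, 1.8]
width: -0.002
finger_force: 4.4
time_s: 8.68
position: [0.4736, -0.0797, 0.1358]
tcp_rot: [2.548, 1.838, -0.002]
force: [-4.2, -8.7, 1.6]
width: -0.001
finger_force: 4.4
```

About 8.7 N along tool x was held for 1.9 s with no sign of slip. I'll let go, lift and move towards the pin rest.

```bash
python3 -m jog '[[[-5,0,0],0],[[-12,0,0],0],[[-14,0,0],0],[[-14,0,0],0],[[-14,0,0],0],[[-14,0,-30],0],[[-14,0,-90],0],[[30,-5,-90],0],[[80,-10,-90],0],[[130,-13,-90],0],[[130,-13,-90],0],[[130,-13,-90],0]]' 0.1
python3 - <<'E'
from h import *
np.set_printoptions(precision=4,suppress=True)
s=robot.get_state(); print(s['force'],s['position'])
p=robot.read_camera('wrist'); save(p,'w4')
for n in('lock_pin','pin_rest'):
    for r in robot.landmark_of(n,p)[:2]: print(n,np.array(r['at']),round(r['confidence'],2),pix(p,r['at']).round())
im=p['img'].astype(int); b=((im[...,2]>90)&(im[...,0]<70)&(im[...,2]-im[...,1]>40)).astype(np.uint8)
n,l,st,c=cv2.connectedComponentsWithStats(b)
for i in range(1,n):
    if st[i,4]>150: print(st[i],c[i],onz(p,c[i],.055))
E
```

```text
time_s: 10.18
position: [0.5024, 0.0481, 0.2257]
tcp_rot: [-2.547, -1.839, 0.001]
force: [-0.5, -0.0, 0.2]
width: 0.551
finger_force: 0.0
[-0.537  -0.0003  0.2169] [0.5024 0.0481 0.2257]
lock_pin [0.5156 0.1657 0.0022] 0.77 [280.  57.]
lock_pin [0.4613 0.1653 0.0021] 0.69 [208.  84.]
pin_rest [ 0.5139  0.0929 -0.0008] 0.92 [312. 159.]
[298 148  32  33 822] [313.7786 164.1995] [0.516  0.0931 0.055 ]
```

View pics/w4.png

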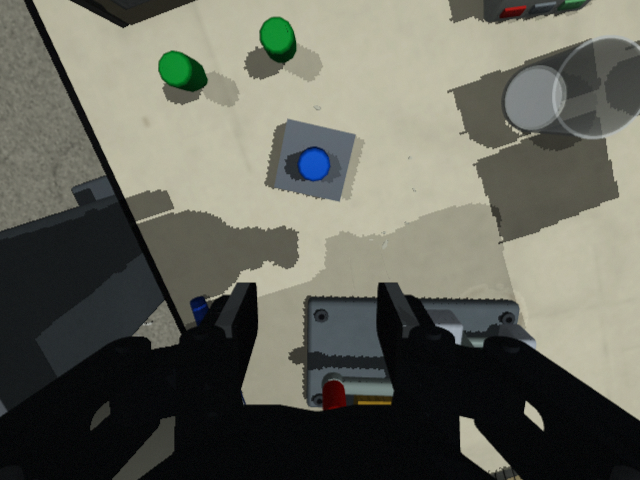

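The blue pin is at (314,164) in its grey rest; the green ones at (181,70) and (278,40) are out of the way. I'll go above it and check once from near.

```bash
python3 -m jog '[[[20,-0.5,0],0],[[45,-0.5,20],0],[[45,-0.5,60],0],[[45,-0.5,70],0],[[45,-0.5,70],0]]'
python3 - <<'E'
from h import *
np.set_printoptions(precision=4,suppress=True)
p=robot.read_camera('wrist'); s=robot.get_state(); T=R.from_rotvec(s['tcp_rot'])
im=p['img'].astype(int); b=((im[...,2]>90)&(im[...,0]<70)&(im[...,2]-im[...,1]>40)).astype(np.uint8)
n,l,st,c=cv2.connectedComponentsWithStats(b)
for i in range(1,n):
    if st[i,4]>150: print(st[i],c[i],[T.inv().apply(onz(p,c[i],z)-s['position'])*1000 for z in(.055,.063)])
cv2.imwrite('pics/w5.png',p['img'][150:450,170:470,::-1])
E
```

```text
time_s: 10.95
position: [0.5164, 0.0911, 0.1561]
tcp_rot: [-2.548, -1.837, 0.001]
force: [-0.3, -0.3, 0.2]
width: 0.552
finger_force: 0.0
[300 259  31  16 280] [316.0536 265.4143] [array([  6.6705,  -0.2304, 101.9214]), array([ 9.539 , -0.2093, 93.9227])]
```

View pics/w5.png

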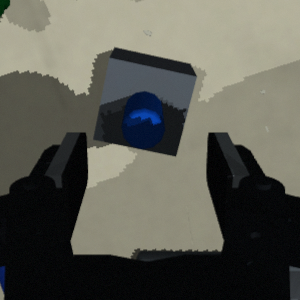

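```bash
python3 - <<'E'
from h import *
np.set_printoptions(precision=4,suppress=True)
p=robot.read_camera('wrist'); s=robot.get_state(); T=R.from_rotvec(s['tcp_rot'])
im=p['img'].astype(int); b=((im[...,2]>50)&(im[...,2]-im[...,0]>35)&(im[...,2]-im[...,1]>20)).astype(np.uint8); b[:200]=0;b[320:]=0
n,l,st,c=cv2.connectedComponentsWithStats(b)
for i in range(1,n):
    if st[i,4]>150:
        x,y,w,h,_=st[i]; u=(x+w/2,y+h-w/2); print(st[i],T.inv().apply(onz(p,u,.063)-s['position'])*1000)
f=s['position'].copy(); X=np.array([pix(p,f+T.apply([0,0,d])) for d in(.054,.073,.093,.12)]); print(X)
E
```

```text
[294 241  38  35 824] [13.2436 -1.2925 94.2526]
[[315.7665 329.6812]
 [315.8776 305.7897]
 [315.969  286.1097]
 [316.0644 265.5934]]
```

The head's top centre is at crop (143,134), i.e. full (313,284). The tool axis at that height projects to (316,286), so the pin is centred within 1 mm. I'll descend and grip.

```bash
python3 -m jog '[[[0.5,-0.8,20],0],[[0.5,-0.8,40],0],[[0.5,-0.8,47],0],[[0.5,-0.8,47],0]]' && python3 -m jog '[[[0,0,0],0],[[0,0,0],0],[[0,0,0],0],[[0,0,0],0],[[0,0,0],0],[[0,0,0],0]]' -1 35
```

```text
time_s: 11.55
position: [0.516, 0.0918, 0.1095]
tcp_rot: [2.548, 1.838, 0.001]
force: [0.3, 0.3, 0.3]
width: 0.547
finger_force: 0.0
time_s: 12.3
position: [0.5161, 0.0918, 0.1098]
tcp_rot: [2.547, 1.838, 0.002]
force: [-1.3, -0.3, 6.3]
width: 0.216
finger_force: 34.0
```

```bash
python3 -m jog '[[[0,0,-15],0],[[0,0,-50],0],[[0,0,-100],0],[[-40,8,-100],0],[[-90,18,-100],0],[[-140,29,-100],0],[[-190,39,-100],0],[[-225,46,-100],0],[[-236,48,-100],0],[[-236,48,-100],0],[[-236,48,-100],0]]'
python3 - <<'E'
from h import *
np.set_printoptions(precision=4,suppress=True)
p=robot.read_camera('wrist'); s=robot.get_state(); T=R.from_rotvec(s['tcp_rot']); save(p,'w6')
for r in robot.landmark_of('lock_hole',p)[:2]: print(np.array(r['at']),r['confidence'],pix(p,r['at']))
print(s['position'],[pix(p,s['position']+T.apply([0,0,d])).round() for d in(.047,.078,.104)],pix(p,[.5,-.107,.042]))
E
```

```text
time_s: 13.68
position: [0.487, -0.1463, 0.2091]
tcp_rot: [2.547, 1.839, 0.0]
force: [-0.1, 0.3, -0.2]
width: 0.22
finger_force: 34.3
[ 0.4976 -0.1081  0.0397] 0.78 [312.6149 176.8409]
[ 0.487  -0.1462  0.209 ] [array([315., 340.]), array([315., 300.]), array([316., 277.])] [315.7733 174.2916]
```

View pics/w6.png

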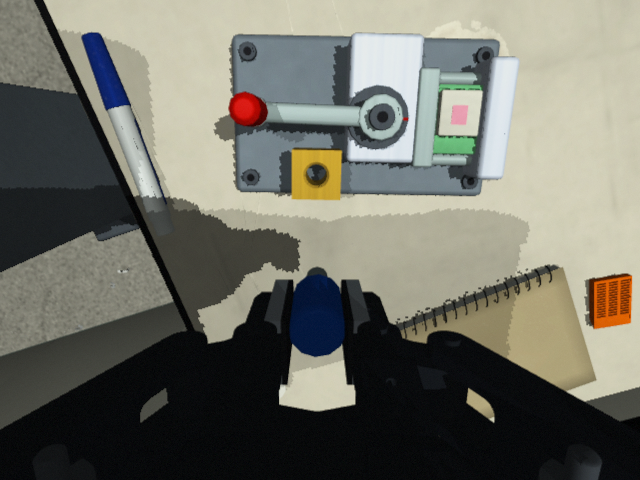

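The hole mouth is at (317,174), which agrees with (0.500,-0.107). The pin hangs upright between the pads, with its foot near (317,272). I'll zoom in on the foot.

```bash
python3 - <<'E'
from h import *
im=cv2.imread('pics/w6.png'); c=im[255:365,270:365]; c=np.clip(c.astype(float)*2.2,0,255).astype(np.uint8)
b=cv2.resize(im[150:200,285:350],None,fx=5,fy=5,interpolation=cv2.INTER_CUBIC); a=cv2.resize(c,None,fx=5,fy=5,interpolation=cv2.INTER_CUBIC)
o=np.zeros((550,800,3),np.uint8); o[:550,:475]=a; o[:250,475:800]=b; cv2.imwrite('pics/z.png',o)
E
```

```text
(no output)
```

View pics/z.png

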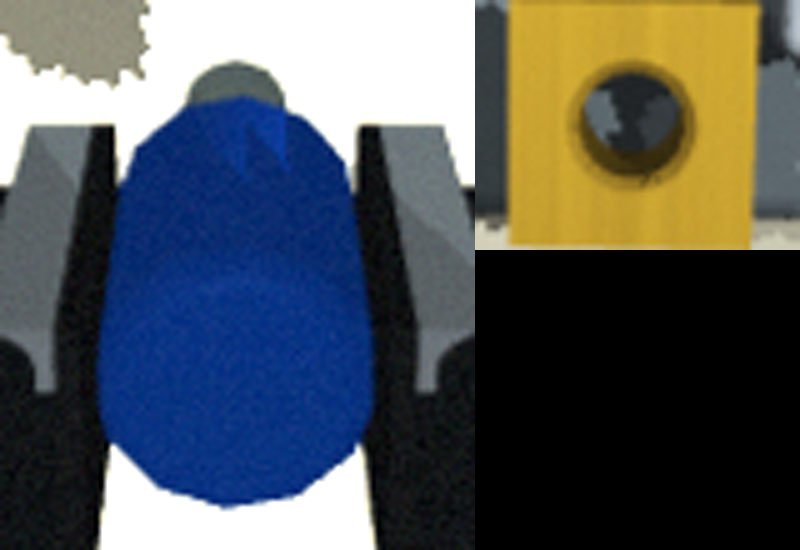

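The head top centre is at about (317,331) and the shank's front edge at row 267. Both sit about 2.5 mm ahead (+x) and 0.7 mm to +y of the tool axis, so the pin is upright. The hole lies at (41.0, 0.6) mm in the tool frame, so the shift is +38.5 mm in x.

```bash
python3 -m jog '[[[20,0,0],0],[[38.5,0,10],0],[[38.5,0,45],0],[[38.5,0,56],0],[[38.5,0,56],0],[[38.5,0,56],0]]' && python3 -m jog '[[[0,0,4],0],[[0,0,8],0],[[0,0,12],0],[[0,0,12],0]]'
```

```text
time_s: 14.52
position: [0.4993, -0.1108, 0.1538]
tcp_rot: [2.547, 1.837, 0.001]
force: [0.5, -0.1, -0.5]
width: 0.219
finger_force: 34.3
time_s: 15.02
position: [0.4987, -0.1106, 0.1405]
tcp_rot: [-2.547, -1.838, 0.001]
force: [-0.5, 1.4, -1.8]
width: 0.216
finger_force: 34.2
```

```bash
python3 -m jog '[[[0,0,3],0],[[0,0,6],0],[[0,0,6],0]]'
```

```text
time_s: 15.4
position: [0.4988, -0.1106, 0.1346]
tcp_rot: [-2.547, -1.838, 0.0]
force: [0.7, 2.7, -1.5]
width: 0.216
finger_force: 34.2
```

```bash
python3 -m jog '[[[0,0,3],0],[[0,0,6],0],[[0,0,9],0],[[0,0,9],0]]'
```

```text
time_s: 15.9
position: [0.4988, -0.1106, 0.1254]
tcp_rot: [-2.547, -1.838, 0.0]
force: [0.3, 4.9, -2.4]
width: 0.22
finger_force: 34.2
```

The pin is in the hole and touching its -y wall, so I'll ease it 1 mm along +x and go on.

```bash
python3 -m jog '[[[0.6,0,0],0],[[1.2,0,0],0],[[1.2,0,2],0],[[1.2,0,4],0],[[1.2,0,4],0]]'
```

```text
time_s: 16.52
position: [0.4992, -0.1097, 0.1217]
tcp_rot: [-2.548, -1.838, 0.0]
force: [-0.2, -0.8, -0.2]
width: 0.218
finger_force: 34.4
```

```bash
python3 -m jog '[[[0,0,1],0],[[0,0,1.5],0],[[0,0,1.5],0]]'; python3 -m jog '[[[0,0,1],0],[[0,0,1],0],[[0,0,1],0]]'
```

```text
time_s: 16.9
position: [0.4993, -0.1096, 0.1204]
tcp_rot: [-2.548, -1.838, 0.0]
force: [-0.2, -0.8, -0.0]
width: 0.222
finger_force: 34.4
time_s: 17.27
position: [0.4994, -0.1096, 0.1199]
tcp_rot: [2.547, 1.838, 0.0]
force: [-2.9, 0.5, 6.1]
width: 0.22
finger_force: 35.1
```

It is seated: 6 N upward at TCP z 0.120, exactly the expected home height. I'll release, rise and check.

```bash
python3 -m jog '[[[0,0,-0.5],0],[[0,0,-0.5],0],[[0,0,-0.5],0],[[0,0,-0.5],0],[[0,0,-15],0],[[0,0,-45],0],[[0,0,-90],0],[[-40,0,-90],0],[[-40,0,-90],0],[[-40,0,-90],0]]' -0.15
python3 - <<'E'
from h import *
np.set_printoptions(precision=4,suppress=True)
p=robot.read_camera('wrist'); save(p,'w7'); s=robot.get_state(); print(s['time_s'],s['position'],s['force'])
for n in('lock_pin','lever_knob','screw_mark'):
    for r in robot.landmark_of(n,p)[:1]: print(n,np.array(r['at']),r['confidence'])
print(pix(p,[.5,-.107,.073]))
E
```

```text
time_s: 18.52
position: [0.4867, -0.1474, 0.2099]
tcp_rot: [2.548, 1.837, 0.0]
force: [0.8, -0.2, -0.0]
width: 0.424
finger_force: 0.0
18.575 [ 0.4868 -0.1471  0.2096] [-0.4533 -0.7612  0.6169]
lock_pin [ 0.4977 -0.1099  0.0135] 0.82
lever_knob [ 0.4833 -0.0641  0.0738] 0.71
screw_mark [ 0.5573 -0.0942  0.0449] 0.96
[315.2825 178.4828]
```

View pics/w7.png

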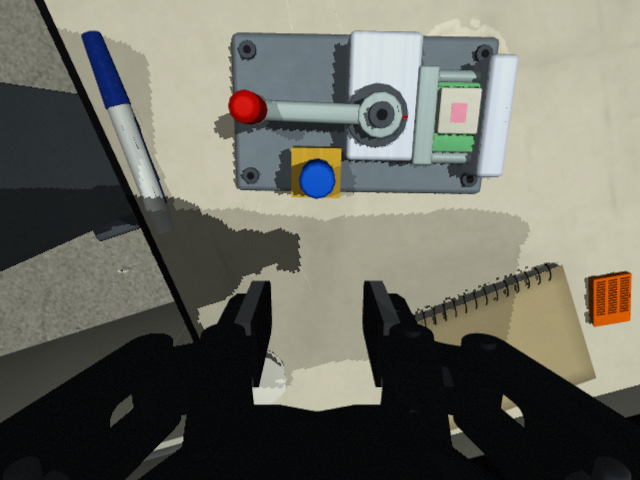

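The blue head sits on the boss at (317,178), against an expected (315,178) for home. The lever, mark and bystanders are unmoved and the gripper is clear.

```bash
python3 -c "
from rig import robot
print(robot.close_job())"
```

```text
the job is handed in; nothing more can be done
None
```

I finished the job and handed it in: the clamp screw held about 8.7 N at the knob (0.6 N m) for over a second without slipping, the lever sprang back, and the blue lock pin is fully home in the boss; the hand-in call gave no verdict.

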